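# Seat the tube rack in the loading nest

### The arm

A 7-joint arm with a two-finger parallel gripper is mounted at the origin on a cart in front of the work surface, level with it; the furniture and walls round the work are solid. World frame = base frame: x ahead of the robot, y to its left, z up, the work surface at z = 0. Lengths are in mm, angles in rad, forces in N, time in s.
With the tool pointing down it reaches from about 400 to 875 mm from the base axis. Payload 4.4 kg.
Tool frame: the origin (TCP) lies on the centre line of the jaws, within the pads' length; the fingertips stand ctrl.nose_length ahead of it and the grasp point (between the pads) lies 6 mm ahead of it (ctrl.nose_length is the distance from the TCP to the fingertips, in mm); z points along the fingers, y is the direction in which the jaws open and shut (so a half turn about z gives the same grasp; the last joint's range is limited). The gripper opens to 85 mm and grips with 20 to 120 N. Pads are 22 mm wide; open, the fingers measure 114 mm over their backs; the gripper's body (76 mm by 85 mm) begins 54 mm behind the grasp point. The pads swing forward as they close: fully open they stand 13 mm farther back than shut.
Start: joints at [1.07, 0.628, 0.038, 1.517, -0.027, 0.996, -0.02], TCP at [273.826, -589.522, 256.313] pointing down, gripper open.
Joint ranges: [-3.06, 3.06], [-0.37, 2.12], [-1.25, 1.32], [0.18, 2.47], [-1.1, 4.24], [0.23, 1.98], [-2.94, 2.94]. Speed limits (rad/s): [2.57, 2.57, 3.14, 3.14, 3.14, 3.14, 3.14].

### API

Orientations are given as [roll, pitch, yaw] about the fixed x, y, z axes, in that order (R = Rz(yaw) Ry(pitch) Rx(roll)).
In Python, from cell import ctrl, vision gives the robot as it stands. The module is installed in compiled form; this text tells all that it offers.
- The arm moves only by the shell command python3 -m inch 'ROWS'. ROWS is a JSON object of lists of equal length, an entry for each row: "travel": the shift along the tool's x, y, z in cm, a list of three; "twist": the turn about the tool's z in degrees; "fingers": the finger opening in cm, from 0 to 8.54. A call has exactly 10 rows; each row is the pose to reach, as a shift and turn from the pose commanded when the call began, along the tool's axes at that moment; what a row does not reach only later rows make up. A row lasts 1/12 s, in which the tool goes at most 41.7 mm and 7.16 degrees, less where a joint would pass 70% of its speed; a pose out of reach is approached as far as the arm can. A call with a gripper value outside its range is refused whole. The fingers move at their own pace and stop on an object; the grip force is fixed at half the most. Time passes only in rows, so rows that repeat a pose let the fingers close, or fill a call up. It gives the time, the measured TCP pose, the force and the opening at its end, in the units of the state.
- ctrl.read_state(): the state, without advancing time (a new reading comes with each control period).
- vision.get_image(name): name is "scene" or "side" or "wrist"; returns a dict with "frame" (384x512x3 uint8, red, green, blue), "fx", "fy", "cx", "cy" (pixels), "k1" (the pictures are not rectified: a ray, as slopes to the right and down, at radius r is drawn at 1 + k1 r^2 times it, then the intrinsics apply), "position" and "orientation" of the camera in the world. Camera axes: x right, y down, z forward; pixel columns grow to the right and rows downward; lengths in mm; the calibration is good to about 2 mm. A picture is of the moment at which its call begins. There is no depth.
- ctrl.finish_job(): hands the job in, once; it reports no verdict.
The state is a dict: "clock": time; "qpos": joint angles; "qd": joint speeds; "tau": joint torques, N m; "eef_pos": TCP position; "tool_rot": TCP orientation; "force": force on the tool from outside, world axes, zero at the start; "torque": the same for the moment, N m; "width": finger opening in mm.
Only numpy, scipy, OpenCV 4.12 (cv2) and the standard library are available. Lean on these libraries where they do the work, as an engineer would, in place of code of your own. Each camera call takes 0.05 s, during which the arm holds its last target.

### The job

Without gripping or lifting anything, push the tube rack back along the table until its long side lies flat against the aluminium fence of the loading nest, keeping the grey sliding jaw clear of it meanwhile. Then push the sliding jaw along the fence so that it drives the rack fully home against the end stop, and leave the rack seated against fence and stop with the jaw closed up against it. Do not disturb the other things on the table.

Things in the scene. Friction and masses are not known exactly. Their poses are not given: they have to be found in the camera images.
- nest: L-shaped bare aluminium fixture fixed to the table. Origin: inside corner of fence and end stop, at table level. x points away from the robot (turned up to 0.25 rad), y along the fence to the stop. Fence face is x = 0: bar 14 mm thick, 30 high, from the stop to y = -320 mm. End stop: inner face y = 0, 14 thick, 45 high, x -81 to +4 mm. A rack at home fills x -62..0, y -142..0.
- tube_rack: Blue plastic tube rack, empty, loose, about 0.2 kg, 62 mm deep (its x), 142 long (its y), 64 high. Origin under its centre; its x points roughly away from the robot, so a long side faces the robot. Long sides are open: base edge 4 mm high, bars at heights 32-36 and 60-64 mm set 1 mm back; ends are closed walls.
- rack_centre (a point): Centre of the tube rack, 32 mm above its underside. At home it lies at x = -31, y = -71 mm in the nest's frame.
- jaw (a joint): Position of the sliding jaw along the fence in m: 0 parked far from the stop, growing towards the stop, up to 0.175. Its clamping face is at y = joint - 0.275 in the nest's frame; with the rack home it closes at about 0.133. Starts between 0.010 and 0.025. It slides stiffly (about 2 N) and stays where it is left.
- jaw_push (a point): Middle of the steel push plate (56 x 40 mm) on the jaw's side away from the end stop, 26 mm above the table; it looks along the nest's -y. Push here along +y. The jaw is a grey block riding on the fence, 26 mm thick along it, in front of the fence from x = -63 to -3 mm in the nest's frame, top 50 mm above the table.
- jaw_face (a point): Middle of the jaw's clamping face, 26 mm nearer the end stop than jaw_push, 26 mm above the table; the face looks along the nest's +y at the end of the rack.
- timer: White bench timer, 41x68x55 mm, bystander, front right. Origin under its centre.
- dish_b: Small clear round dish, 39 mm across, 14 mm high, bystander, front right. Origin under its centre.
- pen_a: White pen lying down, 145 mm long along its y, bystander, near the right edge of the table. Origin under its centre.
- medium_a: Round bottle with a screw cap, 44 mm across, 88 mm high, bystander, left. Origin under its centre.
- oil: Larger round bottle with a screw cap, 52 mm across, 112 mm high, bystander, left (the two bottles may change places). Origin under its centre.
- carton_1: Small carton, 50x74x32 mm, bystander, front left. Origin under its centre.
- screwdriver: Small screwdriver lying down, 160 mm long along its y, bystander, back right. Origin under the middle of its length.
Things that resemble listed ones, but are neither listed nor needed, are in the scene too. Of the things that look like the tube_rack, the larger one is meant.

How it is judged (in metres and radians):
On the way:
1. the rack lies flat against the fence while the jaw is still clear of it (x of rack_centre in the frame of nest above -0.034 m and angle between the y axis of tube_rack and the y axis of nest, either way round below 0.03 rad and y of jaw_face in the frame of rack_centre below -0.079 m), for 0.2 s.
At the end, for the whole second after the job is handed in: The rack stands on the table at rest, its long side within 3 mm of the fence and within 0.03 rad of parallel, its end within 3 mm of the end stop, and the jaw's face within 3 mm of its other end (x of rack_centre in the frame of nest above -0.034 m and angle between the y axis of tube_rack and the y axis of nest, either way round below 0.03 rad and y of rack_centre in the frame of nest above -0.074 m and y of jaw_face in the frame of rack_centre above -0.074 m and height (world z) of rack_centre below 0.036 m and angle between tube_rack's own z axis and vertical below 0.05 rad and linear speed of tube_rack below 0.01 m/s); the robot touches nothing.
It fails at once if the rack is lifted off the table (centre over 10 mm up) or tipped by more than 0.25 rad (height (world z) of rack_centre above 0.042 m or angle between tube_rack's own z axis and vertical above 0.25 rad).
It fails at once if a bystander is moved by more than 20 mm (distance of any of timer, dish_b, pen_a, medium_a, oil, carton_1, screwdriver from where it was at the start of the episode above 0.02 m).
It also fails if it takes over 51 s, if anything falls off the work surface, if the arm or the gripper's body presses on something with over 40 N, if the wrist force passes 120 N, or if a joint passes its speed limit or range.

## Working session

There is one attempt and no reset: what is moved stays moved. The work goes in short steps, Python scripts to look and compute and a shell command to move; the robot and the scene stay as the last step left them, time stands still between calls to the robot, and variables do not carry over. Pictures are saved under pics/ and viewed, and the job is handed in when it is done.

```bash
mkdir -p pics
cat > h.py <<'E'
import numpy as np,cv2
from cell import ctrl,vision
from scipy.spatial.transform import Rotation as R
def cam(n,save=None):
    d=vision.get_image(n)
    if save: cv2.imwrite('pics/'+save,cv2.cvtColor(d['frame'],cv2.COLOR_RGB2BGR))
    return d
def rot(o):
    o=np.array(o,float)
    return o if o.shape==(3,3) else (R.from_euler('xyz',o).as_matrix() if o.size==3 else R.from_quat(o).as_matrix())
def ray(d,u,v):
    K=np.array([[d['fx'],0,d['cx']],[0,d['fy'],d['cy']],[0,0,1.]])
    x=(u-d['cx'])/d['fx'];y=(v-d['cy'])/d['fy'];a,b=x,y
    for _ in range(30):
        s=1+d['k1']*(a*a+b*b);a,b=x/s,y/s
    return np.array(d['position'],float),rot(d['orientation'])@np.array([a,b,1])
def at(d,u,v,z):
    p,r=ray(d,u,v);return p+r*(z-p[2])/r[2]
def proj(d,P):
    c=rot(d['orientation']).T@(np.array(P,float)-np.array(d['position']))
    a,b=c[:2]/c[2];s=1+d['k1']*(a*a+b*b)
    return d['fx']*a*s+d['cx'],d['fy']*b*s+d['cy']
E
python3 - <<'E'
from h import *
import pickle
for n in['scene','side','wrist']:
    d=cam(n,n+'0.png');pickle.dump(d,open(n+'0.pkl','wb'))
    print(n,d['position'],d['orientation'],d['fx'],d['k1'])
s=ctrl.read_state();print(s,ctrl.nose_length)
E
```

```text
scene [ 372.86245125 -537.93366245  876.84364339] [-2.56247733  0.01065281 -0.40416748] 374.6719028133724 -0.030729848677489482
side [    9.25783644 -1114.39546147   753.56035841] [-2.10148454  0.00587803 -0.4893972 ] 472.45863378456625 -0.1200899473454507
wrist [ 342.4945172  -556.37046912  373.00668459] [ 2.84154582e+00  2.03321077e-03 -1.13677000e+00] 324.6955163347995 -0.05581349528033704
{'clock': 0.15, 'qpos': array([ 1.07018668,  0.62912907,  0.03844819,  1.5181507 , -0.02698902,
        0.99629693, -0.02000968]), 'qd': array([-7.98628842e-04, -5.02456122e-03,  1.53072019e-03, -2.08290952e-03,
        4.88636554e-04, -2.78294835e-04, -5.27514458e-05]), 'tau': array([ 1.22505924e-03, -5.63802946e+01,  1.22741483e+00, -1.93650699e+01,
        1.10087506e-02,  7.45371042e-03, -1.01631881e-05]), 'eef_pos': array([ 273.64446831, -589.10239807,  255.59932364]), 'tool_rot': array([-3.14012655e+00,  1.61965865e-05,  4.34805844e-01]), 'force': array([0.13474533, 0.58415938, 0.23457146]), 'torque': array([-0.02351069, -0.0755227 ,  0.04303425]), 'width': 85.34182785503879} 25.0
```

View pics/scene0.png

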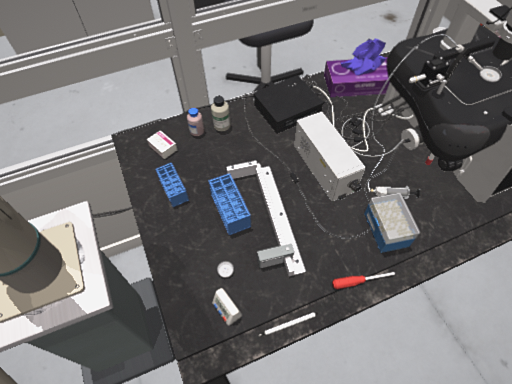

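View pics/side0.png

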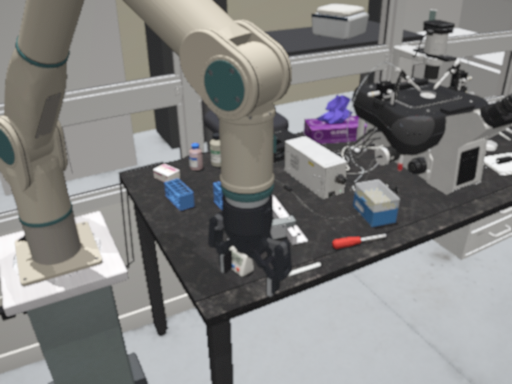

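View pics/wrist0.png

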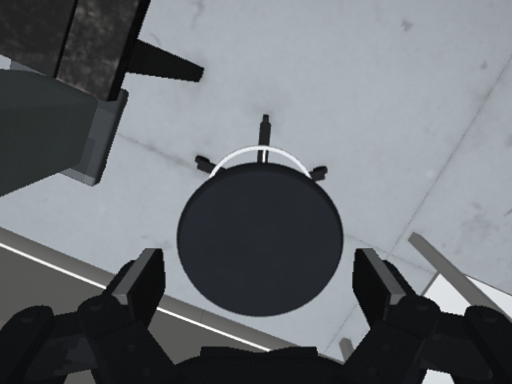

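Run:
```python
import cv2
i=cv2.imread('pics/scene0.png')[140:350,140:330]
cv2.imwrite('pics/crop0.png',cv2.resize(i,None,fx=2.85,fy=2.85,interpolation=cv2.INTER_CUBIC)[:600])
i=cv2.imread('pics/scene0.png')[150:290,145:315]
cv2.imwrite('pics/crop1.png',cv2.resize(i,None,fx=4.2,fy=4.2,interpolation=cv2.INTER_CUBIC))
```

```text
(no output)
```

View pics/crop1.png

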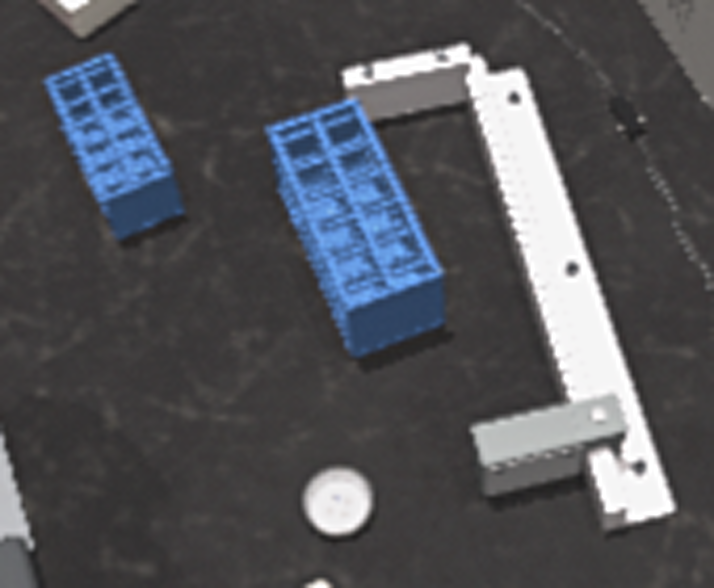

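The two racks are the small one at (172,184) and the large one at (229,204). The large one fits the task (clearly bigger footprint, inside the nest), and the crop confirms it. The nest fence runs from about (262,168) to (300,270), with the stop at (243,168) and the jaw at (275,255).

```bash
cat > rack.py <<'E'
from h import *
def bp(d,pts,z): return np.array([at(d,u,v,z)[:2] for u,v in pts])
def blue(d):
    hsv=cv2.cvtColor(d['frame'],cv2.COLOR_RGB2HSV)
    return cv2.inRange(hsv,(100,110,60),(125,255,255))
E
python3 - <<'E'
from rack import *
import pickle
d=pickle.load(open('scene0.pkl','rb'))
f=lambda L:[(145+x/4.2,150+y/4.2) for x,y in L]
def P(n,L,z):
    p=bp(d,f(L),z);print(n,p.round(1).tolist());return p
r=P('rack',[(268,128),(358,100),(442,270),(347,305)],64)
print('c',r.mean(0),'len',np.linalg.norm(r-np.roll(r,-1,0),axis=1))
y=(r[0]-r[3])+(r[1]-r[2]);print('rack yaw',np.arctan2(-y[0],y[1]))
fe=P('fence in top',[(482,120),(570,400)],30)
fo=P('fence out top',[(524,72),(674,510)],30)
for e in(fe[0]-fe[1],fo[0]-fo[1]): print('yaw',np.arctan2(-e[0],e[1]))
st=P('stop inner top',[(345,92),(470,67)],45)
j=P('jaw top',[(472,427),(612,395),(628,425),(482,462)],50)
P('small',[(45,78),(108,55),(178,185),(115,215)],50)
P('dish',[(337,500)],10)
# timer px
print('timer',bp(d,[(215,291),(223,288),(241,318),(232,324)],55))
print('pen',bp(d,[(262,332),(315,315)],5)); print('sd',bp(d,[(335,282),(393,274)],8))
print('bottles',bp(d,[(193,113),(219,101)],90))
m=blue(d)
n,l,s,c=cv2.connectedComponentsWithStats(m)
for k in range(1,n):
    if s[k][4]>100: print(s[k],c[k])
E
```

```text
rack [[475.6, 41.7], [535.7, 39.4], [536.6, -97.7], [476.2, -97.4]]
c [506.03779274 -28.49331401] len [ 60.1653248  137.11164773  60.39699786 139.09445272]
rack yaw 0.005701917077261801
fence in top [[611.7, 15.4], [578.6, -191.0]]
fence out top [[653.5, 40.5], [603.5, -276.3]]
yaw -0.15917695864143638
yaw -0.15660142632134688
stop inner top [[534.0, 62.4], [617.4, 48.4]]
jaw top [[515.3, -192.2], [597.3, -206.0], [597.4, -226.5], [512.0, -214.1]]
small [[355.3, 149.1], [399.0, 150.9], [410.8, 33.0], [368.0, 27.3]]
dish [[431.7, -186.7]]
timer [[ 389.08860495 -244.70091977]
 [ 408.05534782 -245.30716478]
 [ 420.41263892 -323.2923943 ]
 [ 397.93574267 -327.45290415]]
pen [[ 455.02364069 -357.72172292]
 [ 581.94915105 -371.42705184]]
sd [[ 662.14765908 -321.63052991]
 [ 801.49381721 -360.55784543]]
bottles [[509.43043489 271.11156998]
 [596.58030926 287.43811235]]
[341  39  44  36 895] [365.99106145  57.0424581 ]
[156 163  33  44 775] [171.93548387 184.13548387]
[ 208  174   43   61 1525] [229.46754098 203.60196721]
[365 205  50  48 432] [385.25925926 236.80787037]
```

Run:
```python
import cv2
i=cv2.imread('pics/scene0.png')[240:350,190:410]
cv2.imwrite('pics/crop2.png',cv2.resize(i,None,fx=3.6,fy=3.6,interpolation=cv2.INTER_CUBIC))
```

```text
(no output)
```

View pics/crop2.png

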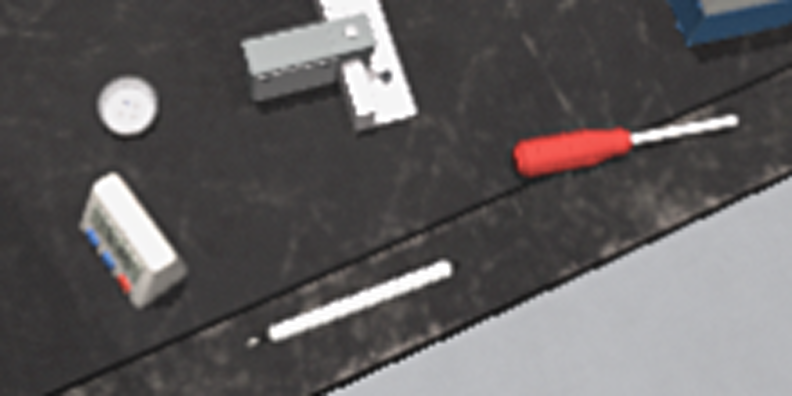

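```bash
cat > go.py <<'E'
import sys
from h import *
TH=-0.158; XN=np.array([np.cos(TH),np.sin(TH)]);YN=np.array([-np.sin(TH),np.cos(TH)]);O=601.5*XN+145*YN
def nest(p): p=np.array(p[:2])-O; return p@XN,p@YN
def w(x,y): return O+x*XN+y*YN
def plan(xy,z,yaw):
    s=ctrl.read_state();M=rot(s['tool_rot'])
    d=M.T@(np.array([xy[0],xy[1],z])-s['eef_pos'])/10
    t=-np.degrees((yaw-s['tool_rot'][2]+np.pi)%(2*np.pi)-np.pi)
    print('clk',s['clock'],'nest',np.round(nest(s['eef_pos']),1),'z',s['eef_pos'][2].round(1),'F',s['force'].round(1),'travel cm',d.round(2),'twist',round(t,2))
if __name__=='__main__':
    a=[float(v) for v in sys.argv[1:4]]
    print(w(a[0],a[1]));plan(w(a[0],a[1]),a[2],TH)
E
python3 go.py -162 -96 220
```

```text
[441.73539218 -20.76278625]
clk 0.15 nest [-238.6 -683.7] z 255.6 F [0.1 0.6 0.2] travel cm [ 39.19 -44.46   3.62] twist 33.97
```

```bash
python3 -m inch '{"travel":[[2.6,-3,0.2],[5.2,-6,0.4],[7.8,-9,0.7],[10.4,-12,1],[13,-15,1.2],[15.6,-18,1.5],[18.2,-21,1.7],[20.8,-24,2],[23.4,-27,2.2],[26,-29.5,2.4]],"twist":[3.4,6.8,10.2,13.6,17,20.4,23.8,27.2,30.6,34],"fingers":[8.54,8.54,8.54,8.54,8.54,8.54,8.54,8.54,8.54,8.54]}'; python3 go.py -162 -96 150
```

```text
clock: 0.98
eef_pos: [384.9, -209.9, 232.1]
tool_rot: [-3.141, 0.001, -0.161]
force: [0.7, 0.9, -0.4]
width: 85.5
[441.73539218 -20.76278625]
clk 0.9833 nest [-188.4 -291.7] z 232.1 F [ 0.7  0.9 -0.4] travel cm [  2.58 -19.57   8.23] twist -0.19
```

```bash
python3 -m inch '{"travel":[[0.4,-3,1],[0.8,-6,2.5],[1.2,-9,4],[1.6,-12,5],[2,-15,6],[2.4,-18,7.2],[2.6,-19.6,8],[2.6,-19.6,9],[2.6,-19.6,10],[2.6,-19.6,10]],"twist":[0,0,0,0,0,0,0,0,0,0],"fingers":[8.54,8.54,8.54,8.54,8.54,8.54,8.54,8.54,8.54,8.54]}'; python3 go.py -162 -96 32
python3 - <<'E'
from h import *
cam('scene','scene2.png');cam('wrist','wrist2.png')
i=cv2.imread('pics/scene2.png')[120:310,120:330]
cv2.imwrite('pics/crop3.png',cv2.resize(i,None,fx=3,fy=3,interpolation=cv2.INTER_CUBIC))
E
```

```text
clock: 1.82
eef_pos: [441.1, -22.4, 130.9]
tool_rot: [3.141, 0.003, -0.157]
force: [-0.2, 0.1, -0.5]
width: 85.7
[441.73539218 -20.76278625]
clk 1.8167 nest [-162.4  -97.7] z 130.9 F [-0.2  0.1 -0.5] travel cm [ 0.07 -0.18  9.89] twist 0.04
```

View pics/wrist2.png

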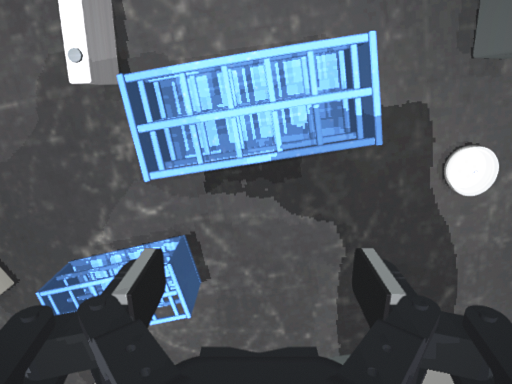

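View pics/crop3.png

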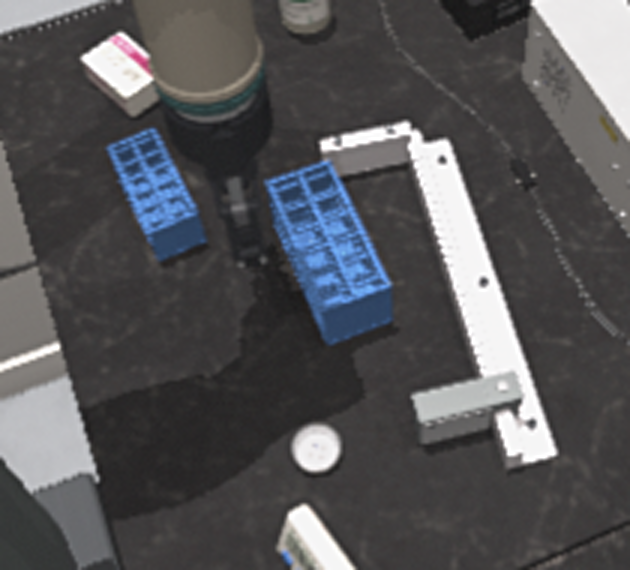

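Run:
```python
from rack import *
from go import nest,O
d=vision.get_image('wrist')
r=bp(d,[(120,78),(375,33),(382,143),(148,180)],64);print(r.round(1),[np.round(nest(p),1) for p in r],r.mean(0),np.linalg.norm(r-np.roll(r,-1,0),axis=1))
for z in(40,50): print(bp(d,[(183,237),(192,315),(38,293)],z).round(1))
print(bp(d,[(203,272)],0))
print('dish',bp(d,[(471,171)],12))
for P in [(450,34,106),(432,-80,106),(450,34,12),(460,32,12)]: print(proj(d,P))
```

```text
[[536.1  39.9]
 [536.6 -99.7]
 [477.2 -99.9]
 [477.1  39.1]] [array([-78.4, -21.3]), array([ -55.9, -159.1]), array([-114.5, -168.6]), array([-136.5,  -31.3])] [506.75642132 -30.16651266] [139.62696021  59.41706994 139.01246926  58.96078892]
[[427.3  34.7]
 [361.2  43.3]
 [397.8 158.9]]
[[431.5  31.4]
 [368.6  39.6]
 [403.4 149.7]]
[[374.53474901  38.19036567]]
dish [[ 433.83343915 -186.68127172]]
(np.float64(144.76459988414564), np.float64(252.7520484002144))
(np.float64(376.9551311196782), np.float64(252.07364942860468))
(np.float64(185.172480548238), np.float64(194.68206951943677))
(np.float64(184.78511104880312), np.float64(181.9536564075072))
```

Run:
```python
import cv2
i=cv2.imread('pics/wrist2.png')[210:340,20:240]
cv2.imwrite('pics/crop4.png',cv2.resize(i,None,fx=3.6,fy=3.6,interpolation=cv2.INTER_CUBIC))
```

```text
(no output)
```

View pics/crop4.png

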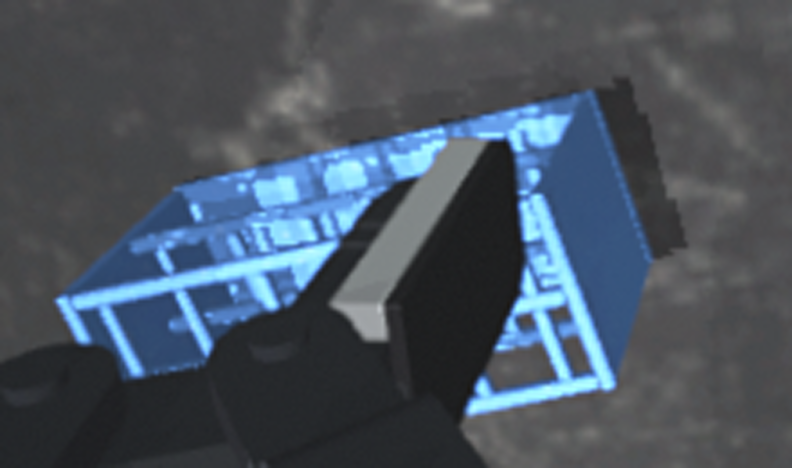

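Run:
```python
from rack import *
d=vision.get_image('wrist')
print(bp(d,[(185,235.5),(200.5,282)],0).round(1))
d2=vision.get_image('scene')
```

```text
[[411.6  45.8]
 [365.2  42.5]]
```

```bash
python3 -m inch '{"travel":[[0.1,-0.2,1.5],[0.2,-0.4,3],[0.2,-0.4,4.5],[0.2,-0.4,6],[0.2,-0.4,7],[0.2,-0.4,8],[0.2,-0.4,9],[0.2,-0.4,9.8],[0.2,-0.4,10],[0.2,-0.4,10]],"twist":[0,0,0,0,0,0,0,0,0,0],"fingers":[8.54,8.54,8.54,8.54,8.54,8.54,8.54,8.54,8.54,8.54]}'; python3 go.py -73 -94 32
python3 - <<'E'
from h import *
cam('side','side3.png');cam('wrist','wrist3.png')
i=cv2.imread('pics/side3.png')[130:290,120:330]
cv2.imwrite('pics/crop5.png',cv2.resize(i,None,fx=3.6,fy=3.6,interpolation=cv2.INTER_CUBIC))
E
```

```text
clock: 2.9
eef_pos: [444.7, -19.4, 32.0]
tool_rot: [3.141, 0.0, -0.159]
force: [0.6, -1.2, 0.2]
width: 85.5
[529.94149017 -32.79126405]
clk 2.9 nest [-159.3  -94.2] z 32.0 F [ 0.6 -1.2  0.2] travel cm [ 8.63 -0.03 -0.01] twist -0.06
```

View pics/crop5.png

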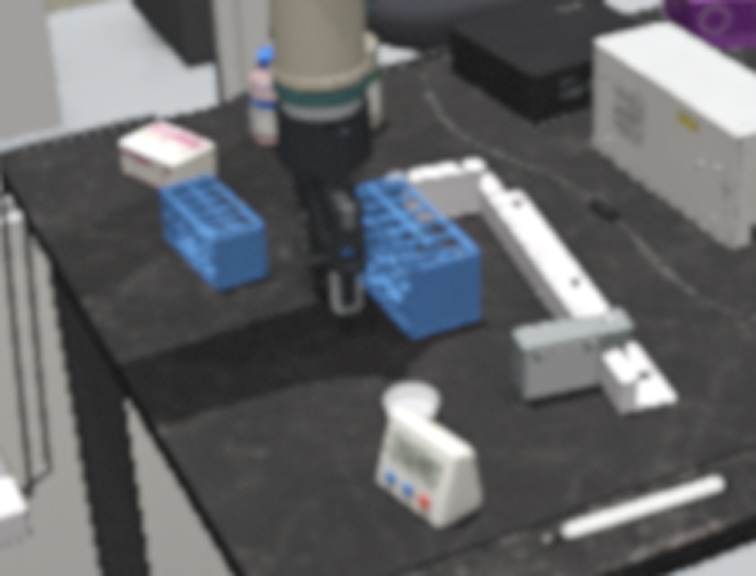

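View pics/wrist3.png

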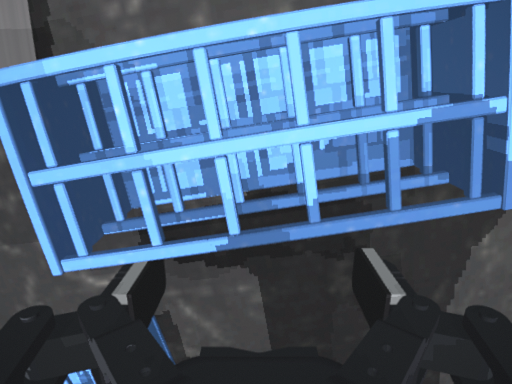

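Run:
```python
from h import *
from go import w
d=vision.get_image('side')
for z in (0,7,20,30):
    print(z,[np.round(proj(d,[*w(-159+a,-94-b),z]),1) for a,b in((0,43),(0,55),(-11,50))])
```

```text
0 [array([215.9, 219.6]), array([217. , 221.8]), array([212.8, 221.6])]
7 [array([215.8, 217.6]), array([216.9, 219.8]), array([212.7, 219.6])]
20 [array([215.6, 213.8]), array([216.7, 215.9]), array([212.5, 215.7])]
30 [array([215.4, 210.8]), array([216.5, 213. ]), array([212.3, 212.8])]
```

```bash
python3 -m inch '{"travel":[[0,0,0],[0,0,0],[0,0,0],[0,0,0],[0,0,0.1],[0,0,0.2],[0,0,0.3],[0,0,0.4],[0,0,0.4],[0,0,0.4]],"twist":[0,0,0,0,0,0,0,0,0,0],"fingers":[4,4,4,4,4,4,4,4,4,4]}'
python3 - <<'E'
from h import *
print(ctrl.read_state()['eef_pos'])
cam('side','side4.png')
i=cv2.imread('pics/side4.png')[180:240,190:270]
cv2.imwrite('pics/crop6.png',cv2.resize(i,None,fx=8,fy=8,interpolation=cv2.INTER_CUBIC))
E
```

```text
clock: 3.88
eef_pos: [444.5, -19.4, 28.2]
tool_rot: [3.141, 0.0, -0.159]
force: [0.3, -0.2, -0.5]
width: 39.9
[444.51534236 -19.37684453  28.18864052]
```

View pics/crop6.png

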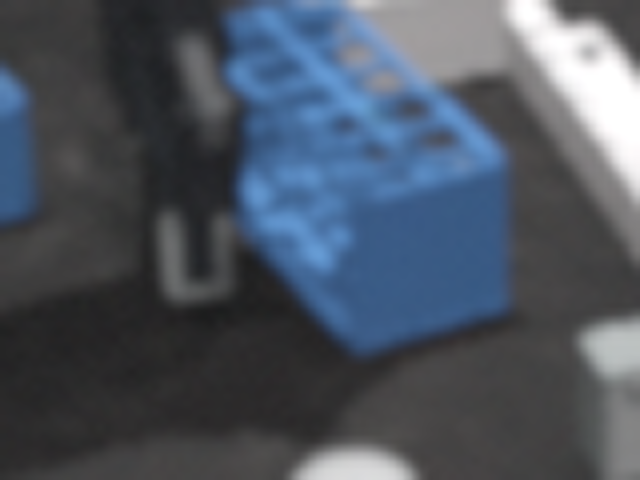

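```bash
python3 -m inch '{"travel":[[0,0,0.05],[0,0,0.1],[0,0,0.15],[0,0,0.15],[0,0,0.2],[0,0,0.2],[0,0,0.2],[0,0,0.2],[0,0,0.2],[0,0,0.2]],"twist":[0,0,0,0,0,0,0,0,0,0],"fingers":[4,4,4,4,4,4,4,4,4,4]}';python3 -m inch '{"travel":[[0,0,0.05],[0,0,0.1],[0,0,0.15],[0,0,0.15],[0,0,0.2],[0,0,0.2],[0,0,0.2],[0,0,0.2],[0,0,0.2],[0,0,0.2]],"twist":[0,0,0,0,0,0,0,0,0,0],"fingers":[4,4,4,4,4,4,4,4,4,4]}'
```

```text
clock: 4.77
eef_pos: [444.7, -19.4, 26.3]
tool_rot: [-3.142, -0.0, -0.159]
force: [-0.2, 0.4, -0.5]
width: 39.9
clock: 5.6
eef_pos: [444.6, -19.4, 24.3]
tool_rot: [3.142, -0.0, -0.159]
force: [0.3, 0.3, -0.1]
width: 40.1
```

```bash
python3 -m inch '{"travel":[[0,0,0.05],[0,0,0.1],[0,0,0.15],[0,0,0.15],[0,0,0.2],[0,0,0.2],[0,0,0.2],[0,0,0.2],[0,0,0.2],[0,0,0.2]],"twist":[0,0,0,0,0,0,0,0,0,0],"fingers":[4,4,4,4,4,4,4,4,4,4]}'
```

```text
clock: 6.43
eef_pos: [444.7, -19.4, 23.5]
tool_rot: [-3.141, 0.0, -0.159]
force: [-2.4, -0.2, 13.0]
width: 40.3
```

```bash
python3 -m inch '{"travel":[[0,0,-0.3],[0.3,0,-0.3],[0.8,0,-0.3],[1.4,0,-0.3],[2,0,-0.3],[2.5,0,-0.3],[3,0,-0.3],[3.5,0,-0.3],[4,0,-0.3],[4.5,0,-0.3]],"twist":[0,0,0,0,0,0,0,0,0,0],"fingers":[4,4,4,4,4,4,4,4,4,4]}'; python3 go.py -80 -94 25.2
python3 - <<'E'
from h import *
cam('scene','scene5.png')
i=cv2.imread('pics/scene5.png')[120:310,120:330]
cv2.imwrite('pics/crop7.png',cv2.resize(i,None,fx=3,fy=3,interpolation=cv2.INTER_CUBIC))
cam('wrist','wrist5.png')
E
```

```text
clock: 7.27
eef_pos: [489.8, -26.6, 25.6]
tool_rot: [3.141, 0.001, -0.159]
force: [-1.7, 2.0, 0.1]
width: 40.2
[523.02868255 -31.68986001]
clk 7.2667 nest [-113.6  -94.2] z 25.6 F [-1.7  2.   0.1] travel cm [ 3.36 -0.02  0.04] twist -0.04
```

View pics/crop7.png

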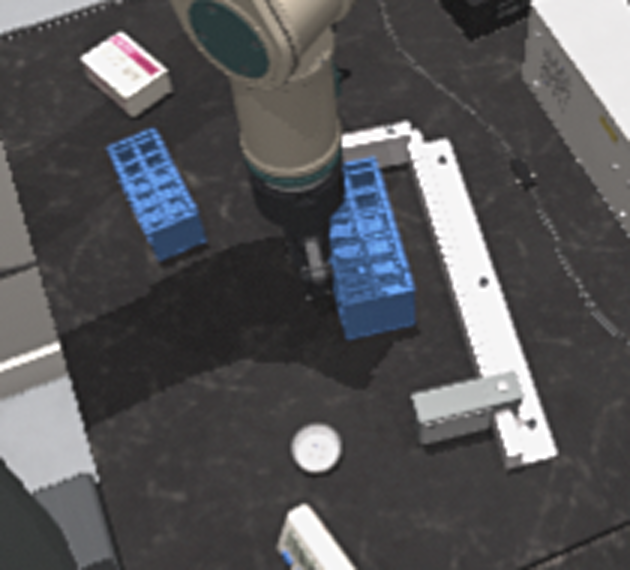

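View pics/wrist5.png

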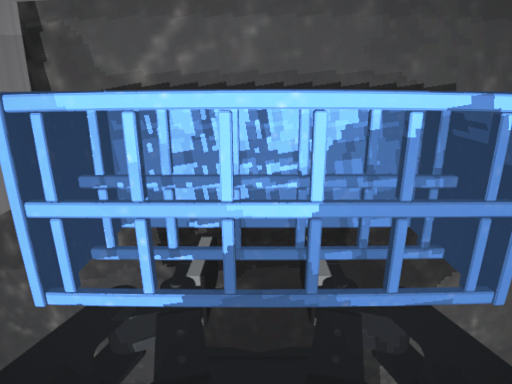

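```bash
python3 -m inch '{"travel":[[0.4,0,0],[0.8,0,0],[1.2,0,0],[1.6,0,0],[2,0,0],[2.4,0,0],[2.7,0,0],[3,0,0],[3.2,0,0],[3.3,0,0]],"twist":[0,0,0,0,0,0,0,0,0,0],"fingers":[4,4,4,4,4,4,4,4,4,4]}'; python3 go.py -73 -94 25.2
python3 - <<'E'
from h import *
cam('scene','scene6.png')
i=cv2.imread('pics/scene6.png')[150:290,170:330]
cv2.imwrite('pics/crop8.png',cv2.resize(i,None,fx=4,fy=4,interpolation=cv2.INTER_CUBIC))
E
```

```text
clock: 8.2
eef_pos: [522.4, -31.8, 25.6]
tool_rot: [3.141, 0.001, -0.158]
force: [-1.7, 1.2, 0.7]
width: 39.7
[529.94149017 -32.79126405]
clk 8.2 nest [-80.6 -94.2] z 25.6 F [-1.7  1.2  0.7] travel cm [ 0.76 -0.02  0.04] twist -0.03
```

View pics/crop8.png

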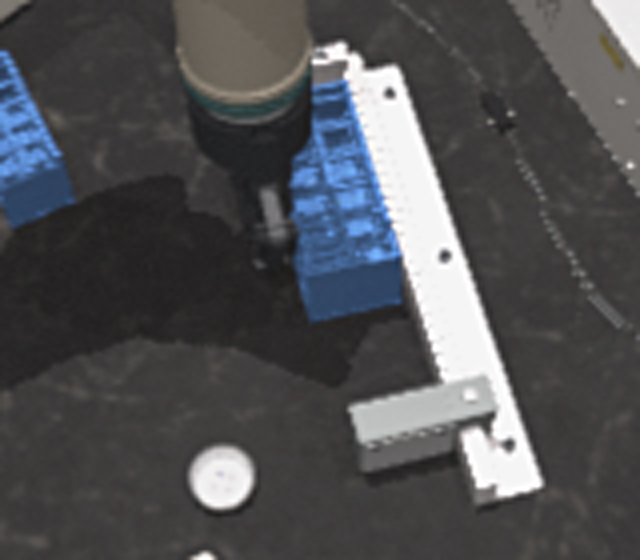

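```bash
python3 -m inch '{"travel":[[0.1,0,0],[0.2,0,0],[0.3,0,0],[0.35,0,0],[0.4,0,0],[0.45,0,0],[0.5,0,0],[0.55,0,0],[0.6,0,0],[0.6,0,0]],"twist":[0,0,0,0,0,0,0,0,0,0],"fingers":[4,4,4,4,4,4,4,4,4,4]}'; python3 go.py -73 -94 25.2
python3 -m inch '{"travel":[[0,0,0],[0.05,0,0],[0.1,0,0],[0.1,0,0],[0.15,0,0],[0.15,0,0],[0.2,0,0],[0.2,0,0],[0.2,0,0],[0.2,0,0]],"twist":[0,0,0,0,0,0,0,0,0,0],"fingers":[4,4,4,4,4,4,4,4,4,4]}'; python3 go.py -73 -94 25.2
```

```text
clock: 9.08
eef_pos: [527.4, -32.9, 25.6]
tool_rot: [3.141, 0.002, -0.159]
force: [-4.3, 0.1, 2.6]
width: 39.9
[529.94149017 -32.79126405]
clk 9.0833 nest [-75.5 -94.5] z 25.6 F [-4.3  0.1  2.6] travel cm [ 0.25 -0.05  0.04] twist -0.05
clock: 9.92
eef_pos: [527.5, -32.8, 25.6]
tool_rot: [-3.141, 0.005, -0.159]
force: [-8.9, -0.8, 7.1]
width: 39.9
[529.94149017 -32.79126405]
clk 9.9167 nest [-75.4 -94.4] z 25.6 F [-8.9 -0.8  7.1] travel cm [ 0.24 -0.04  0.04] twist -0.05
```

Run:
```python
from h import *
cam('scene','scene7.png');cam('side','side7.png')
i=cv2.imread('pics/scene7.png')[150:290,210:330]
cv2.imwrite('pics/crop9.png',cv2.resize(i,None,fx=4.2,fy=4.2,interpolation=cv2.INTER_CUBIC))
i=cv2.imread('pics/side7.png')[150:250,190:320]
cv2.imwrite('pics/crop10.png',cv2.resize(i,None,fx=5,fy=5,interpolation=cv2.INTER_CUBIC))
```

```text
(no output)
```

View pics/crop9.png

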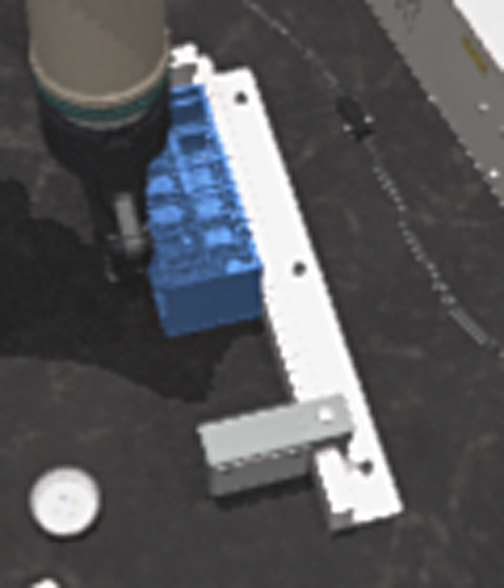

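View pics/crop10.png

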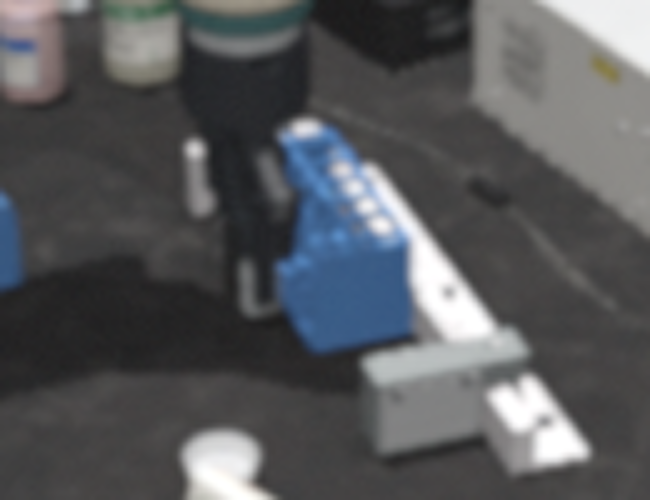

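```bash
python3 -m inch '{"travel":[[-0.5,0,0],[-1,0,0],[-2,0,-0.3],[-3.5,0,-1],[-4,0,-3],[-3,2,-6],[-2,4,-9],[-1,7,-12],[0,10,-15],[0,12,-17]],"twist":[0,0,0,0,0,0,0,0,0,0],"fingers":[4,4,4,4,4,4,3,2,1,0]}'; python3 go.py -33 -320 200
python3 - <<'E'
from h import *
cam('scene','scene8.png');cam('wrist','wrist8.png')
i=cv2.imread('pics/scene8.png')[150:290,190:330]
cv2.imwrite('pics/crop11.png',cv2.resize(i,None,fx=4.2,fy=4.2,interpolation=cv2.INTER_CUBIC))
E
```

```text
clock: 10.85
eef_pos: [513.8, -154.5, 198.5]
tool_rot: [3.139, -0.006, -0.159]
force: [1.3, 0.6, 0.8]
width: 0.4
[ 533.88363172 -262.26993304]
clk 10.85 nest [ -69.8 -216.7] z 198.5 F [1.3 0.6 0.8] travel cm [ 3.69 10.33 -0.1 ] twist -0.03
```

View pics/crop11.png

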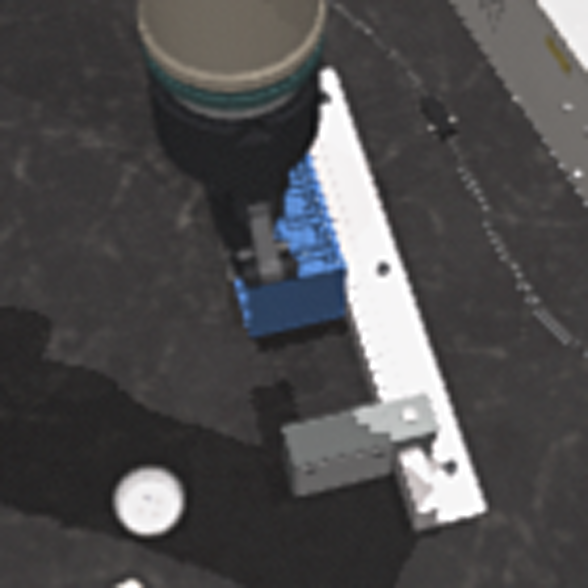

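View pics/wrist8.png

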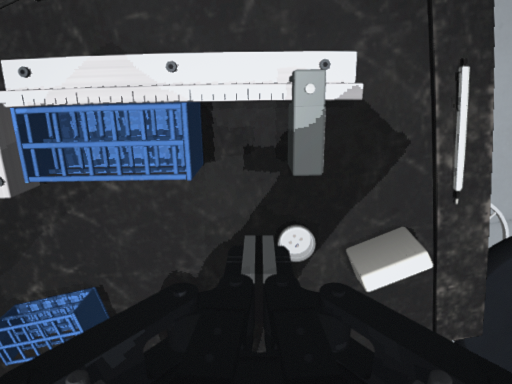

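Run:
```python
from h import *
i=cv2.imread('pics/wrist8.png')[80:200,0:220]
cv2.imwrite('pics/crop12.png',cv2.resize(i,None,fx=3.6,fy=3.6,interpolation=cv2.INTER_CUBIC))
i=cv2.imread('pics/wrist8.png')[50:190,180:380]
cv2.imwrite('pics/crop13.png',cv2.resize(i,None,fx=4,fy=4,interpolation=cv2.INTER_CUBIC))
```

```text
(no output)
```

View pics/crop12.png

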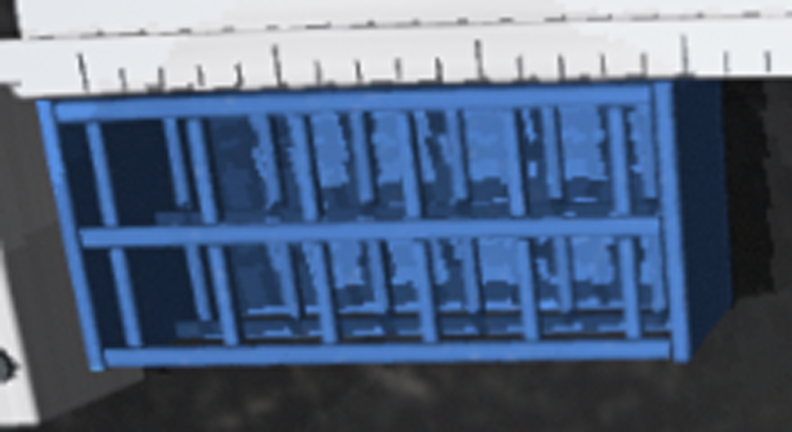

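View pics/crop13.png

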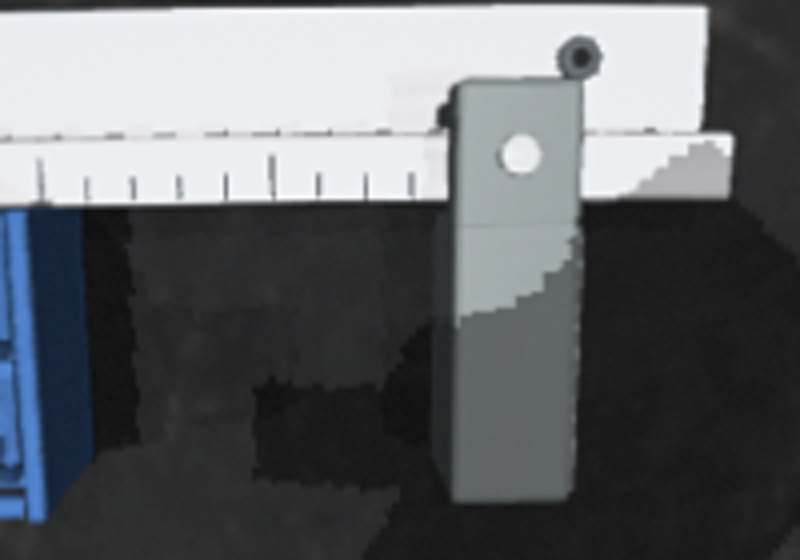

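Run:
```python
from rack import *
from go import nest
d=vision.get_image('wrist')
a=lambda L:[(x/3.6,80+y/3.6) for x,y in L]
b=lambda L:[(180+x/4,50+y/4) for x,y in L]
yaw=lambda p,q:np.arctan2(-(p-q)[0],(p-q)[1])
r=bp(d,a([(38,102),(672,82),(690,360),(95,370)]),64)
f=bp(d,b([(100,206),(730,198)])+a([(12,95),(780,77)]),30)
j=bp(d,b([(455,500),(457,82),(582,80),(572,496)]),50)
for n,x in(('rack',r),('fence',f),('jaw',j)): print(n,[np.round(nest(p),1).tolist() for p in x])
print('yaw rack',yaw(r[0],r[1]),yaw(r[3],r[2]),'fence',yaw(f[0],f[1]),yaw(f[2],f[3]),yaw(f[2],f[1]),'dish',nest(bp(d,[(297,238)],14)[0]))
print('timer',[np.round(nest(p)) for p in bp(d,[(347,247),(403,226),(431,265),(370,291)],40)])
```

```text
rack [[-1.5, -25.2], [-0.5, -165.4], [-61.2, -165.4], [-62.1, -26.0]]
fence [[-0.3, -174.1], [0.7, -310.1], [-0.4, 7.3], [-0.4, -184.2]]
jaw [[-61.2, -249.7], [23.1, -248.3], [23.5, -272.8], [-60.5, -274.6]]
yaw rack -0.15082249205341905 -0.1512186428926598 fence -0.1505851158284531 -0.15765294152747988 -0.15453221291616223 dish (np.float64(-136.46532237788244), np.float64(-258.7446797934841))
timer [array([-134., -303.]), array([-114., -355.]), array([-155., -389.]), array([-183., -330.])]
```

```bash
python3 go.py -33 -308 150; python3 -c "
from h import *
print(ctrl.read_state()['qpos'].round(2))"
```

```text
[ 535.77175294 -250.4194057 ]
clk 11.0 nest [ -71.  -216.5] z 197.8 F [-0.7  0.1 -0.2] travel cm [3.81 9.13 4.81] twist -0.21
[-0.25  0.66  0.77  1.92 -0.63  0.81 -0.86]
```

```bash
python3 -m inch '{"travel":[[0.5,1,0],[1,2,0],[1.5,3,0],[2,4,0],[2.5,5,0],[3,6,0],[3.4,7,0],[3.8,8,0],[3.8,9,0.5],[3.8,9.1,1]],"twist":[-7,-14,-21,-28,-35,-42,-49,-56,-63,-70],"fingers":[0,0,0,0,0,0,0,0,0,0]}'; python3 go.py -33 -308 100
```

```text
clock: 11.83
eef_pos: [534.6, -247.7, 184.6]
tool_rot: [-3.141, 0.0, 1.069]
force: [0.6, -0.5, 0.2]
width: 0.2
[ 535.77175294 -250.4194057 ]
clk 11.8333 nest [ -34.6 -305.5] z 184.6 F [ 0.6 -0.5  0.2] travel cm [-0.18  0.24  8.46] twist 70.3
```

```bash
python3 -m inch '{"travel":[[-0.1,0.1,0],[-0.2,0.2,1],[-0.2,0.2,2],[-0.2,0.2,3.5],[-0.2,0.2,5],[-0.2,0.2,6.5],[-0.2,0.2,8],[-0.2,0.2,8.5],[-0.2,0.2,8.5],[-0.2,0.2,8.5]],"twist":[-7,-14,-19.8,-19.8,-19.8,-19.8,-19.8,-19.8,-19.8,-19.8],"fingers":[0,0,0,0,0,0,0,0,0,0]}'; python3 go.py -33 -308 40
python3 - <<'E'
from h import *
cam('scene','scene9.png');cam('wrist','wrist9.png')
i=cv2.imread('pics/scene9.png')[190:330,190:330]
cv2.imwrite('pics/crop14.png',cv2.resize(i,None,fx=4.2,fy=4.2,interpolation=cv2.INTER_CUBIC))
E
```

```text
clock: 12.67
eef_pos: [535.2, -249.1, 100.3]
tool_rot: [-3.14, -0.001, 1.41]
force: [-0.5, -0.5, 1.1]
width: -0.3
[ 535.77175294 -250.4194057 ]
clk 12.6667 nest [ -33.8 -306.8] z 100.3 F [-0.5 -0.5  1.1] travel cm [-0.12  0.08  6.03] twist 89.81
```

View pics/crop14.png

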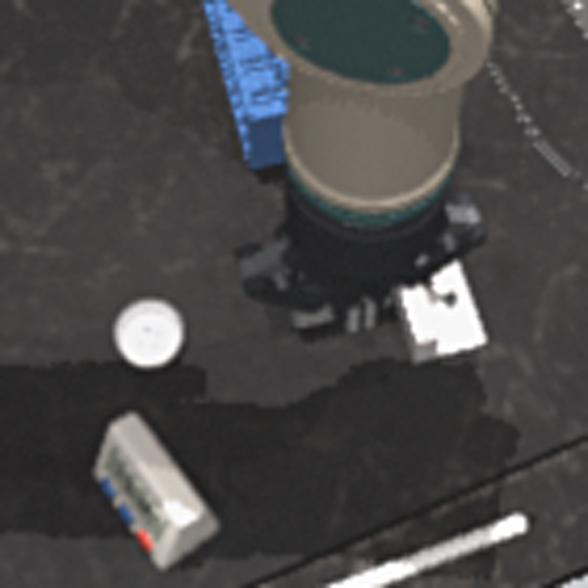

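View pics/wrist9.png

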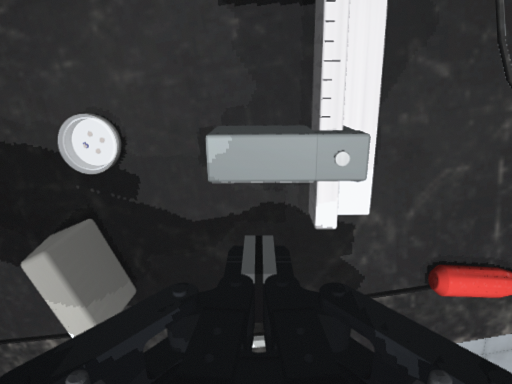

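```bash
python3 -m inch '{"travel":[[0,0,1],[0,0,2],[0,0,3],[0,0,4],[0,0,5],[0,0,5.6],[0,0,6],[0.5,0,6],[1,0,6],[1.5,0,6]],"twist":[0,0,0,0,0,0,0,0,0,0],"fingers":[0,0,0,0,0,0,0,0,0,0]}'; python3 go.py -33 -153 40
python3 - <<'E'
from h import *
cam('side','side10.png')
i=cv2.imread('pics/side10.png')[150:290,190:350]
cv2.imwrite('pics/crop15.png',cv2.resize(i,None,fx=4.2,fy=4.2,interpolation=cv2.INTER_CUBIC))
E
```

```text
clock: 13.6
eef_pos: [537.8, -234.6, 40.9]
tool_rot: [-3.141, -0.0, 1.409]
force: [-0.3, -0.2, 0.8]
width: -0.0
[560.15998532 -97.3500942 ]
clk 13.6 nest [ -33.5 -292.1] z 40.9 F [-0.3 -0.2  0.8] travel cm [13.91 -0.    0.09] twist 89.78
```

View pics/crop15.png

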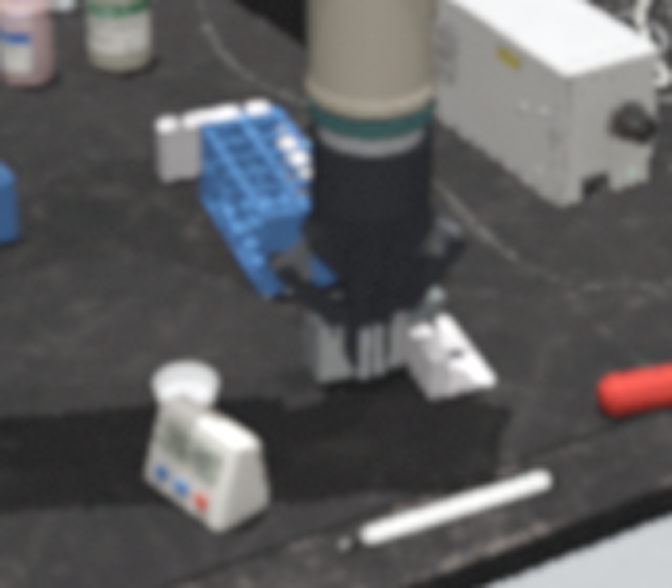

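```bash
python3 -m inch '{"travel":[[0.3,0,0],[0.7,0,0],[1.1,0,0],[1.6,0,0],[2.1,0,0],[2.6,0,0],[3.1,0,0],[3.6,0,0],[4,0,0],[4.3,0,0]],"twist":[0,0,0,0,0,0,0,0,0,0],"fingers":[0,0,0,0,0,0,0,0,0,0]}'
python3 -m inch '{"travel":[[0.5,0,0],[1,0,0],[1.5,0,0],[2,0,0],[2.4,0,0],[2.8,0,0],[3.2,0,0],[3.5,0,0],[3.8,0,0],[4,0,0]],"twist":[0,0,0,0,0,0,0,0,0,0],"fingers":[0,0,0,0,0,0,0,0,0,0]}'; python3 go.py -33 -179 40
python3 - <<'E'
from h import *
cam('wrist','wrist11.png');cam('scene','scene11.png')
E
```

```text
clock: 14.48
eef_pos: [544.4, -192.0, 40.6]
tool_rot: [-3.141, -0.0, 1.409]
force: [-0.0, -1.6, 1.5]
width: -0.0
clock: 15.32
eef_pos: [550.5, -152.8, 40.5]
tool_rot: [-3.14, -0.0, 1.409]
force: [-0.9, -1.7, 1.5]
width: -0.0
[ 556.06905602 -123.02623678]
clk 15.3167 nest [ -33.8 -209.3] z 40.5 F [-0.9 -1.7  1.5] travel cm [3.03 0.06 0.05] twist 89.78
```

View pics/wrist11.png

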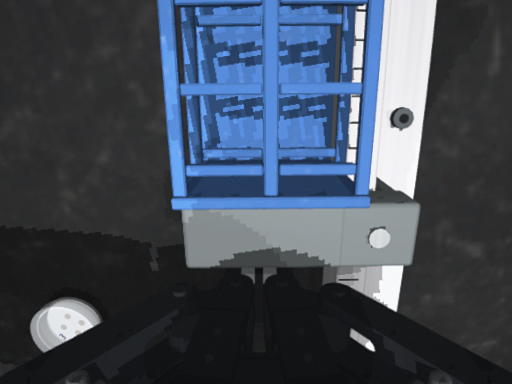

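View pics/scene11.png

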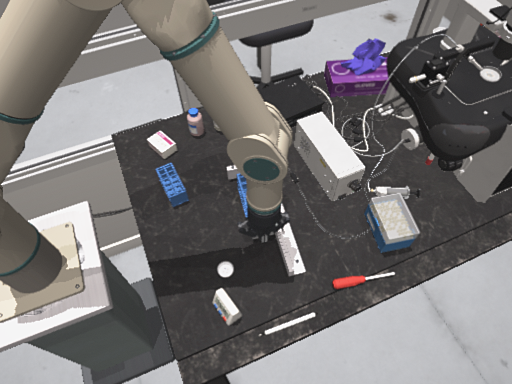

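```bash
python3 -m inch '{"travel":[[0.3,0,0],[0.6,0,0],[0.9,0,0],[1.2,0,0],[1.5,0,0],[1.8,0,0],[2,0,0],[2.2,0,0],[2.4,0,0],[2.5,0,0]],"twist":[0,0,0,0,0,0,0,0,0,0],"fingers":[0,0,0,0,0,0,0,0,0,0]}'
python3 -m inch '{"travel":[[0.1,0,0],[0.15,0,0],[0.2,0,0],[0.25,0,0],[0.3,0,0],[0.35,0,0],[0.4,0,0],[0.4,0,0],[0.4,0,0],[0.4,0,0]],"twist":[0,0,0,0,0,0,0,0,0,0],"fingers":[0,0,0,0,0,0,0,0,0,0]}'; python3 go.py -33 -179 40
```

```text
clock: 16.25
eef_pos: [554.6, -128.2, 40.5]
tool_rot: [-3.14, -0.0, 1.409]
force: [-1.5, -2.5, -1.5]
width: 0.4
clock: 17.08
eef_pos: [555.4, -124.6, 40.6]
tool_rot: [-3.141, -0.0, 1.409]
force: [-1.1, -1.9, -1.1]
width: -0.1
[ 556.06905602 -123.02623678]
clk 17.0833 nest [ -33.4 -180.6] z 40.6 F [-1.1 -1.9 -1.1] travel cm [0.16 0.04 0.06] twist 89.77
```

```bash
python3 -m inch '{"travel":[[0.05,0,0],[0.1,0,0],[0.15,0,0],[0.2,0,0],[0.25,0,0],[0.3,0,0],[0.35,0,0],[0.35,0,0],[0.35,0,0],[0.35,0,0]],"twist":[0,0,0,0,0,0,0,0,0,0],"fingers":[0,0,0,0,0,0,0,0,0,0]}'; python3 go.py -33 -179 40
```

```text
clock: 17.92
eef_pos: [555.9, -121.1, 40.6]
tool_rot: [-3.141, -0.0, 1.409]
force: [-3.3, -3.2, 0.3]
width: -0.2
[ 556.06905602 -123.02623678]
clk 17.9167 nest [ -33.4 -177.2] z 40.6 F [-3.3 -3.2  0.3] travel cm [-0.18  0.04  0.06] twist 89.77
```

```bash
python3 -m inch '{"travel":[[0.05,0,0],[0.1,0,0],[0.15,0,0],[0.2,0,0],[0.25,0,0],[0.3,0,0],[0.3,0,0],[0.3,0,0],[0.3,0,0],[0.3,0,0]],"twist":[0,0,0,0,0,0,0,0,0,0],"fingers":[0,0,0,0,0,0,0,0,0,0]}'; python3 go.py -33 -179 40
python3 - <<'E'
from h import *
cam('wrist','wrist12.png');cam('side','side12.png')
i=cv2.imread('pics/side12.png')[130:270,190:350]
cv2.imwrite('pics/crop16.png',cv2.resize(i,None,fx=4.2,fy=4.2,interpolation=cv2.INTER_CUBIC))
E
```

```text
clock: 18.75
eef_pos: [556.3, -118.7, 40.6]
tool_rot: [-3.141, 0.001, 1.408]
force: [-3.4, -5.0, 0.6]
width: 0.1
[ 556.06905602 -123.02623678]
clk 18.75 nest [ -33.4 -174.7] z 40.6 F [-3.4 -5.   0.6] travel cm [-0.43  0.05  0.06] twist 89.74
```

View pics/wrist12.png

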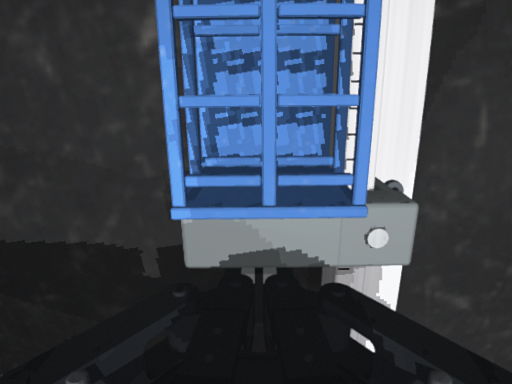

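View pics/crop16.png

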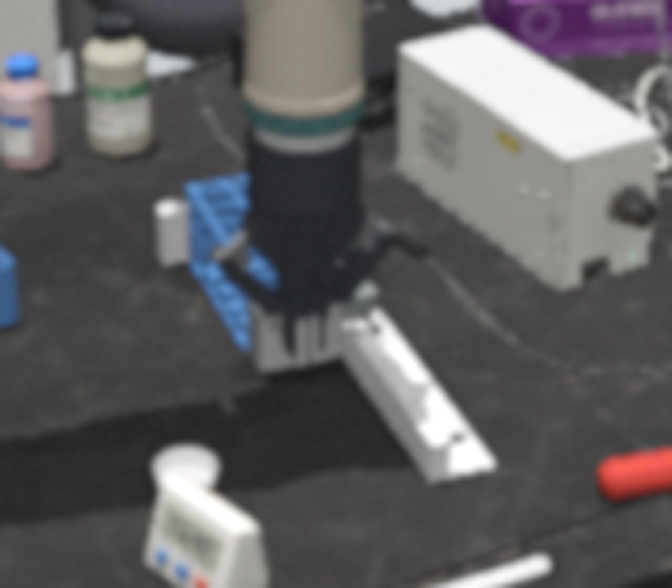

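```bash
python3 -m inch '{"travel":[[0.05,0,0],[0.1,0,0],[0.15,0,0],[0.2,0,0],[0.25,0,0],[0.3,0,0],[0.3,0,0],[0.3,0,0],[0.3,0,0],[0.3,0,0]],"twist":[0,0,0,0,0,0,0,0,0,0],"fingers":[0,0,0,0,0,0,0,0,0,0]}'; python3 go.py -33 -179 40
```

```text
clock: 19.68
eef_pos: [556.3, -118.7, 40.7]
tool_rot: [-3.141, 0.004, 1.406]
force: [-4.6, -9.4, 0.6]
width: -0.2
[ 556.06905602 -123.02623678]
clk 19.6833 nest [ -33.4 -174.6] z 40.7 F [-4.6 -9.4  0.6] travel cm [-0.43  0.05  0.07] twist 89.63
```

```bash
python3 -m inch '{"travel":[[0.05,0,0],[0.1,0,0],[0.15,0,0],[0.2,0,0],[0.25,0,0],[0.3,0,0],[0.3,0,0],[0.3,0,0],[0.3,0,0],[0.3,0,0]],"twist":[0,0,0,0,0,0,0,0,0,0],"fingers":[0,0,0,0,0,0,0,0,0,0]}'; python3 -m inch '{"travel":[[-0.5,0,0],[-1,0,0],[-1.5,0,0],[-2,0,0],[-3,0,0],[-4,0,-1],[-5,0,-4],[-5,0,-7],[-5,0,-11],[-5,0,-15]],"twist":[0,0,0,0,0,0,0,0,0,0],"fingers":[0,0,0,0,0,0,0,0,0,0]}'; python3 go.py -33 -179 40
python3 - <<'E'
from h import *
cam('wrist','wrist13.png');cam('side','side13.png');cam('scene','scene13.png')
E
```

```text
clock: 20.52
eef_pos: [556.3, -118.6, 40.7]
tool_rot: [3.141, 0.007, 1.404]
force: [-5.5, -15.2, -1.9]
width: -0.1
clock: 21.35
eef_pos: [548.5, -162.8, 192.5]
tool_rot: [-3.14, 0.0, 1.407]
force: [1.4, 0.9, 0.6]
width: -0.0
[ 556.06905602 -123.02623678]
clk 21.35 nest [ -34.2 -219.5] z 192.5 F [1.4 0.9 0.6] travel cm [ 4.06  0.12 15.25] twist 89.67
```

View pics/wrist13.png

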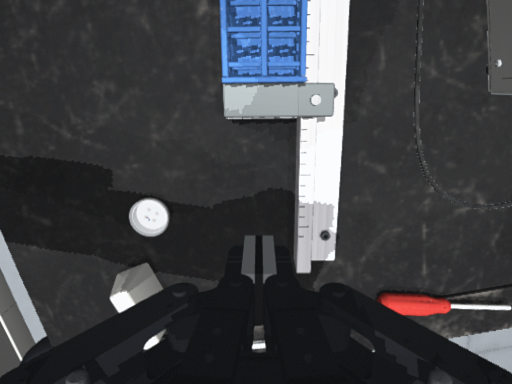

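View pics/scene13.png

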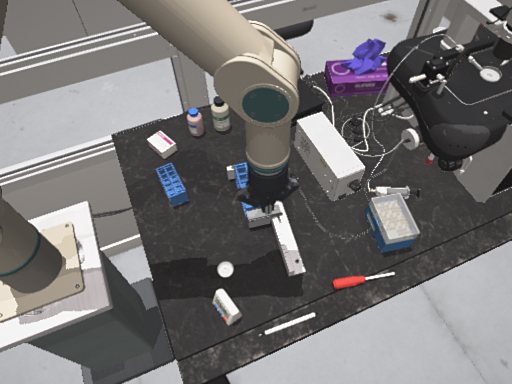

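```bash
python3 -m inch '{"travel":[[1,0,-1],[2.5,0,-2],[4,0,-3],[5.5,0,-4],[7,0,-5],[8,0,-6],[9,0,-7],[9,0,-8],[9,0,-8],[9,0,-8]],"twist":[0,0,0,0,0,0,0,0,0,0],"fingers":[0,0,0,0,0,0,0,0,0,0]}'
python3 - <<'E'
from h import *
import pickle
d=cam('wrist','wrist14.png');pickle.dump(d,open('w14.pkl','wb'))
i=cv2.imread('pics/wrist14.png')[0:200,180:380]
cv2.imwrite('pics/crop17.png',cv2.resize(i,None,fx=3,fy=3,interpolation=cv2.INTER_CUBIC))
E
```

```text
clock: 22.33
eef_pos: [564.1, -74.0, 271.1]
tool_rot: [3.141, 0.001, 1.408]
force: [-0.3, -0.6, 0.3]
width: -0.3
```

View pics/crop17.png

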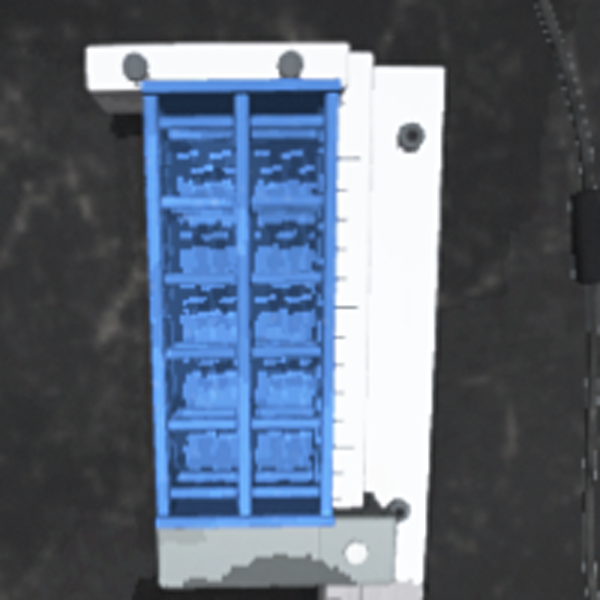

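Run:
```python
from rack import *
from go import nest
import pickle
d=pickle.load(open('w14.pkl','rb'))
b=lambda L:[(180+x/3,y/3) for x,y in L]
for n,L,z in(('rack',[(145,83),(342,83),(333,525),(157,525)],64),('stop outer',[(87,46),(348,43)],45),('stop inner vis',[(88,92)],45),('fence back edge',[(374,60),(364,505)],30),('jaw back',[(160,588)],50),('jaw right',[(395,515),(395,585)],50)):
    print(n,[np.round(nest(p),1).tolist() for p in bp(d,b(L),z)])
```

```text
rack [[-59.6, 3.9], [0.7, 3.5], [0.8, -136.0], [-59.7, -135.7]]
stop outer [[-79.5, 18.5], [4.3, 18.8]]
stop inner vis [[-79.8, 4.7]]
fence back edge [[14.7, 16.7], [15.8, -137.0]]
jaw back [[-60.5, -163.0]]
jaw right [[24.4, -136.1], [25.5, -162.4]]
```

```bash
python3 -c "
from cell import ctrl
print(ctrl.finish_job(), ctrl.read_state()['clock'])"
```

```text
the job is handed in; nothing more can be done
the job is handed in; nothing more can be done
```

The rack is home against fence and end stop with the jaw closed on it. I handed the job in at about 22.4 s, with the arm raised clear and touching nothing.

**What I did:** I pushed the larger blue rack back with two partly open fingertips about 2 mm above the table until it stalled flat on the fence at about 9 N. The jaw was still about 84 mm clear then. With closed fingers on the push plate I then drove the jaw along the fence until it stalled at about 15 N.

**Last checks (final wrist picture):**

| Check | Measured gap or angle | Limit |
|---|---|---|
| Rack end to stop | about 1 mm | 3 mm |
| Rack side to fence | 0–1 mm | 3 mm |
| Jaw face to rack end | about 1 mm | 3 mm |
| Rack to fence angle, final picture (fence line taken from its back edge) | under 0.01 rad | 0.03 rad |

**Disagreements and limits of the checks:**
- **Stop position:** it measured about 4–5 mm further along than my first estimate from the scene camera. The fence agreed to about 2 mm. The final gaps compare the rack with stop, fence and jaw in that one picture, so this error does not affect them.
- **Bystanders:** they look unmoved in the later scene pictures, but I judged that by eye and did not measure it.

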